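Draw the spring test jig's slide out to its marker with the pull pin and hold it

ROBOT

A 6-joint arm with a two-finger parallel gripper is mounted at the origin on the work surface. World frame = base frame: x ahead of the robot, y to its left, z up, the work surface at z = 0. Lengths are in m, angles in degrees, forces in N, time in s.
With the tool pointing down it reaches from about 0.325 to 0.85 m from the base axis. Payload 15.5 kg.
Tool frame: the origin (TCP) lies at the very end of the fingers, on their centre line; the grasp point (between the pads) lies arm.grip_depth behind it (arm.grip_depth is the distance from the TCP to the grasp point, in m); z points along the fingers, y is the line along which they close (so a half turn about z gives the same grasp; the last joint's range is limited). The gripper opens to 91 mm and grips with 3 to 60 N. Pads are 32 mm wide; open, the fingers measure 118 mm over their backs; the gripper's body (76 mm by 178 mm) begins 60 mm behind the grasp point.
Start: joints at [-68.955, 28.281, 77.091, -0, 74.628, -5.472], TCP at [0.279, -0.559, 0.214] pointing down, gripper open.
Joint ranges: [-166.48, 166.48], [-47.26, 123.95], [12.59, 153.08], [-70.14, 250.14], [6.76, 159.57], [-176.63, 176.63]. Speed limits (degrees/s): [108.29, 108.29, 147.25, 172.46, 172.46, 172.46].

INTERFACE

Orientations are given as a 3x3 rotation matrix whose columns are the frame's x, y, z axes.
In Python, from rig import arm gives the robot as it stands. Calls block until the motion is done:
- arm.move_to(position, orientation): joint-space move of the TCP to a pose.
- arm.move_l(position, orientation=None, feed=0.15): straight line of the TCP; orientation=None keeps the orientation; feed is the mean speed in m/s.
- arm.move_joints(angles): joint-space move.
- arm.grip(opening): finger opening in m; the grip force is fixed at half the most; returns when the fingers have stopped.
- arm.sleep(seconds).
- arm.solve_ik(position, orientation): joint angles nearest the present ones, or None.
- arm.snapshot(name): name is "scene" or "top" or "wrist"; returns the picture (420x560x3 uint8, red, green, blue); there is no depth.
- arm.get_calibration(name): a dict with "intrinsics" (3x3 intrinsics, pixels), "cam_to_world" (4x4, takes a point from camera to world coordinates). Camera axes: x right, y down, z forward; pixel columns grow to the right and rows downward; lengths in m; the calibration is good to about 2 mm. A picture is of the moment at which its call begins: read the wrist's pose just before it. get_calibration takes no time and is no camera call; for the wrist camera it gives the pose at the moment of the call.
A pose or a line that the arm cannot do raises arm.Unreachable and nothing moves.
- arm.sign_off(): hands the job in; it is judged then, once.
Readings, each from a call of its own:
- arm.current_t(): time.
- arm.current_joint_positions(): joint angles.
- arm.current_dq(): joint speeds.
- arm.current_tau(): joint torques, N m.
- arm.current_ee_pos(): TCP position.
- arm.current_tool_rot(): TCP orientation.
- arm.current_force(): force on the tool from outside, world axes, zero at the start.
- arm.current_torque(): the same for the moment, N m.
- arm.current_width(): finger opening in m.
- arm.current_grasp_force(): force on a finger pad.
Only numpy, scipy, OpenCV 4.12 (cv2) and the standard library are available. Lean on these libraries where they do the work, as an engineer would, in place of code of your own. Each camera call takes 0.05 s, during which the arm holds its last target. There are 200 camera calls.

TASK

Take the orange-headed pull pin out of its wooden holder, put it down through the eye at the front of the spring test jig, and with the pin draw the slide out against its spring until the red pointer stands beside the yellow marker. Finish while still gripping the pin and holding the slide steady there, so that the spring can be checked: pull only by the pin, with the fingers clear of the jig. Leave the marker and everything else on the bench where it is.

Things in the scene. Friction and masses are not known exactly. Their poses are not given: they have to be found in the camera images.
- jig: Spring test jig, fixed: blue base, aluminium walls, dark spring barrel at the back. Origin on the bench straight under the eye when the slide is in; z up, +x back to the barrel: the slide pulls out along the jig's -x. Base at x 65 to 270, y -77 to 53 mm; wall tops 72 mm high from x 65, back plate 100 mm high at x 199. Only bare bench under and in front of the eye.
- slide (a joint): How far the slide has been pulled out, m: 0 is fully in (against its stop), 0.080 fully out. A spring pulls it back in: 4.6 N at 0, rising by 1.3 N per 10 mm (about 13 N at 65 mm); it returns when let go.
- eye (a point): Centre of the eye's mouth, in the top face of the steel tongue at the slide's front, 75 mm above the bench. The eye is a vertical through hole 13 mm across in a tongue 10 mm thick and 36 by 36 mm; it moves with the slide.
- pointer (a point): Tip of the red pointer on the slide, a bar 3 mm wide along the jig's x, reaching sideways over the white scale on the jig's -y wall, 81 mm above the bench; it is 140 mm in +x of the jig from the eye, always.
- mark (a point): Middle of the inner edge of the yellow marker, a tab 10 mm wide along the jig's x, on the outer edge of the white scale just past the pointer's end, 81 mm above the bench. The pointer stands beside it when both have the same x in the jig's frame. Axes as the jig's. It can be shifted: do not push it.
- marker (a joint): Where the marker is set, m: the value that slide has when the pointer is at the marker's middle (25 to 65 mm).
- pull_pin: Pin of 86 mm, origin at the nose tip, z up along it: steel shank 9 mm across, 40 long, its last 9 mm tapering to a 3.6 mm nose; steel collar 22 mm across at 40 to 44 mm; round orange grip 19 mm across at 44 to 86 mm. 50 to 100 g. It stands upright in one of the holder's two holes, collar on the holder's top, nose 10 mm above the bench.
- pin_tip (a point): The nose tip of the pull pin (its lowest point).
- pin_block: Dark wooden pin holder fixed to the bench, 56 (x) by 150 (y) by 50 mm high, with two upright 13 mm through holes at y +45 and -45 mm. Origin at the centre of its underside.
- spare_pin: A pin of the same shape with a black grip, in the other hole of the holder; stays there. Origin at its nose tip.
- wrench: Steel wrench lying on the bench, 170 mm long. Bystander.
- socket: Steel socket, an upright ring 30 mm across and 36 mm high. Bystander.
- wood_block: Pale wooden block 110 x 45 x 35 mm. Bystander.
- spray_can: Black and red spray can, 60 mm across, 190 mm high. Bystander.
- oil_bottle: White bottle with a black cap, 64 mm across, 170 mm high. Bystander.
- piston: Aluminium piston standing on the bench, 53 mm across, 46 mm high. Bystander.
- screwdriver: Screwdriver lying on the bench, 190 mm long. Bystander.
Mind the look-alikes: they are no part of the job. Of the things that look like the pull_pin, the smaller one is meant.

How it is judged (in metres and radians):
On the way:
1. the pull pin is down through the eye (z of pin_tip in the frame of eye below -0.015 m and horizontal distance between pin_tip and eye below 0.015 m and angle between pull_pin's own z axis and vertical below 0.35 rad), for 0.2 s.
At the end, for the whole second after the job is handed in: Pin through the eye (nose 15 mm or more below its mouth, 15 mm sideways, tilt under 0.35 rad); pointer within 5 mm of the marker's middle and still; the pin pulls the slide with over 3 N; the fingers grip the pin (over 3 N) and do not press on the jig (under 1 N) (all of step 1 and x of pointer in the frame of mark between -0.005 and 0.005 m and velocity of joint slide between -0.01 and 0.01 m/s and contact force between pull_pin and jig above 3 N and contact force between the fingers and pull_pin above 3 N and contact force between the fingers and jig below 1 N); the arm keeps its last pose, push and grip.
It fails at once if the yellow marker is shifted by more than 4 mm (distance of mark from where it was at the start of the episode above 0.004 m).
It fails at once if another thing on the bench is disturbed (moved 30 mm, the spare pin 20 mm) (distance of spare_pin from where it was at the start of the episode above 0.02 m or distance of any of wrench, socket, wood_block, spray_can, oil_bottle, piston, screwdriver from where it was at the start of the episode above 0.03 m).
It also fails if it takes over 48 s, if anything falls off the work surface, if the arm or the gripper's body presses on something with over 40 N, if the wrist force passes 120 N, or if a joint passes its speed limit or range.

## Working session

There is one attempt and no reset: what is moved stays moved. The work goes in short steps, each a Python script; the robot and the scene stay as the last script left them, time stands still between calls to the robot, and variables do not carry over. Pictures are saved under pics/ and viewed, at most 10 in all, crops included, and the job is handed in when it is done.

```bash
mkdir -p pics
cat > h.py <<'E'
import numpy as np, cv2
from rig import arm
def snap(n,f):
    c=arm.get_calibration(n); im=arm.snapshot(n); cv2.imwrite('pics/'+f+'.png',im[:,:,::-1]); np.savez('pics/'+f+'.npz',K=c['intrinsics'],T=c['cam_to_world']); return im
def pix(f,u,v,z):
    d=np.load('pics/'+f+'.npz'); r=d['T'][:3,:3]@np.linalg.inv(d['K'])@[u,v,1]; o=d['T'][:3,3]
    return o+r*(z-o[2])/r[2]
def proj(f,p):
    d=np.load('pics/'+f+'.npz'); q=d['K']@(d['T'][:3,:3].T@(np.array(p)-d['T'][:3,3])); return q[:2]/q[2]
def down(a): # tool pointing down, closing direction y at world angle a deg
    a=np.radians(a); y=np.array([np.cos(a),np.sin(a),0]); z=np.array([0,0,-1.]); return np.stack([np.cross(y,z),y,z],1)
E
python3 - <<'E'
from h import *
a=snap('top','top');b=snap('scene','scene')
print(arm.grip_depth,arm.current_tool_rot(),arm.current_t())
print(np.load('pics/top.npz')['T'],np.load('pics/scene.npz')['T'])
cv2.imwrite('pics/top2.png',cv2.resize(a[:,:,::-1],(800,600)))
cv2.imwrite('pics/scene2.png',cv2.resize(b[:,:,::-1],(800,600)))
E
```

```text
0.0188 [[ 8.94805322e-01  4.46456357e-01 -3.96349011e-04]
 [ 4.46456523e-01 -8.94804757e-01  1.01034898e-03]
 [ 9.64217444e-05 -1.08101824e-03 -9.99999411e-01]] 0.1
[[-0.00190797 -0.99653953  0.08309825  0.48266507]
 [-0.99996405  0.00121478 -0.0083915  -0.04724032]
 [ 0.00826152 -0.08311128 -0.99650603  0.96838275]
 [ 0.          0.          0.          1.        ]] [[ 0.87315928  0.39063946 -0.29153677  0.85598472]
 [ 0.48743111 -0.69737319  0.52543463 -0.60470738]
 [ 0.00194557 -0.60089221 -0.7993277   0.86727547]
 [ 0.          0.          0.          1.        ]]
```

View pics/top2.png

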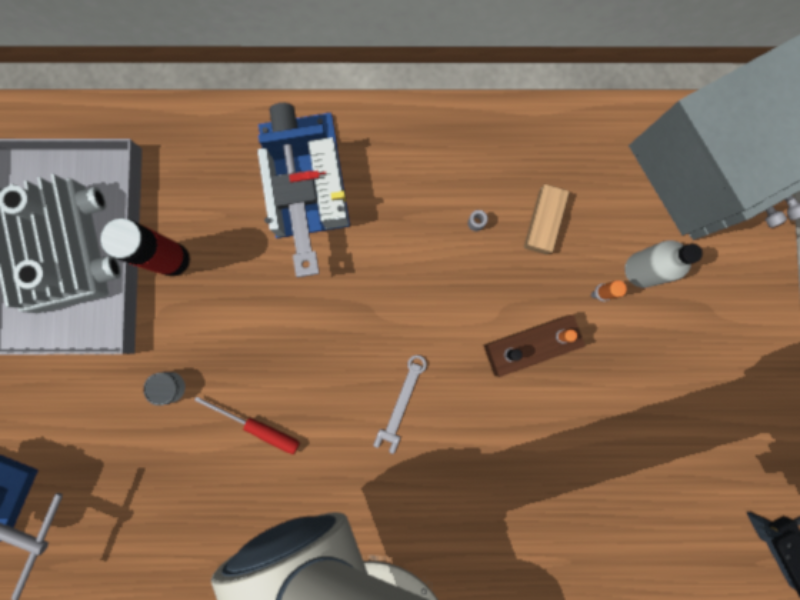

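View pics/scene2.png

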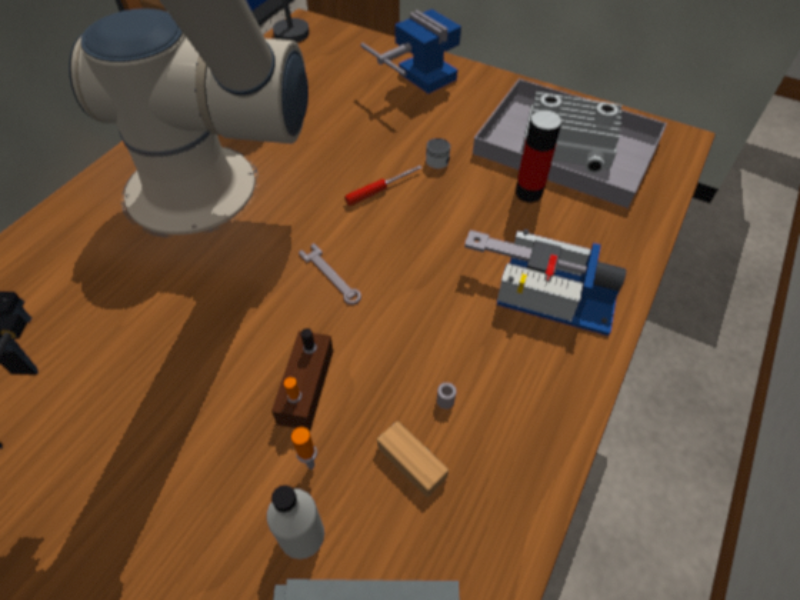

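The top view shows the target orange pin in the holder at (570,336), the spare black at (513,354), and a larger decoy at (616,290). In the jig, the eye is near (305,263), the pointer tip near (325,174) and the marker near (338,196).

Run:
```python
from h import *
s=560/800
P=lambda n,u,v,z:(print(n,pix('top',u*s,v*s,z).round(4)))
P('pin top',570,336,.096);P('spare top',513,354,.096);P('decoy',617,289,.12)
P('eye',305,263,.075);P('ptr',325,174,.081);P('mark',334,196,.081);P('barrel',283,108,.06)
# hover above the pin for a wrist look
p=pix('top',570*s,336*s,.096); q=pix('top',513*s,354*s,.096)
a=np.degrees(np.arctan2(*(p-q)[[1,0]])); print('holder y ang',a)
for ang in (a+90,a-90,a,a+180):
    print(ang,arm.solve_ik([p[0],p[1],.25],down(ang)),arm.solve_ik([.52,.18,.2],down(ang)))
print(arm.get_calibration('wrist')['cam_to_world'], arm.get_calibration('wrist')['intrinsics'])
```

```text
pin top [ 0.5055 -0.3176  0.096 ]
spare top [ 0.4779 -0.2286  0.096 ]
decoy [ 0.576  -0.3836  0.12  ]
eye [0.6232 0.0973 0.075 ]
ptr [0.7668 0.0659 0.081 ]
mark [0.7308 0.0512 0.081 ]
barrel [0.8858 0.1394 0.06  ]
holder y ang -72.76270359831534
17.23729640168466 [-3.78705365e+01  2.41626946e+01  7.83611869e+01 -2.54444375e-14
  7.74761186e+01 -5.51078329e+01] [ 1.28755917e+01  2.31232801e+01  8.87810974e+01 -2.54444375e-14
  6.80956225e+01 -4.36170470e+00]
-162.76270359831534 [-3.78705365e+01  2.41626946e+01  7.83611869e+01 -2.54444375e-14
  7.74761186e+01  1.24892167e+02] [ 1.28755917e+01  2.31232801e+01  8.87810974e+01 -2.54444375e-14
  6.80956225e+01  1.75638295e+02]
-72.76270359831534 [-3.78705365e+01  2.41626946e+01  7.83611869e+01 -2.54444375e-14
  7.74761186e+01  3.48921671e+01] [ 1.28755917e+01  2.31232801e+01  8.87810974e+01 -2.54444375e-14
  6.80956225e+01  8.56382953e+01]
107.23729640168466 [-3.78705365e+01  2.41626946e+01  7.83611869e+01 -2.54444375e-14
  7.74761186e+01 -1.45107833e+02] [ 1.28755917e+01  2.31232801e+01  8.87810974e+01 -2.54444375e-14
  6.80956225e+01 -9.43617047e+01]
[[ 4.46882592e-01 -8.66244649e-01 -2.23419241e-01  3.42091507e-01]
 [-8.94592281e-01 -4.32937878e-01 -1.10767528e-01 -5.28299174e-01]
 [-7.74873965e-04  2.49369208e-01 -9.68408177e-01  3.83030785e-01]
 [ 0.00000000e+00  0.00000000e+00  0.00000000e+00  1.00000000e+00]] [[310.82618745   0.         278.84526913]
 [  0.         310.82618745 212.72162373]
 [  0.           0.           1.        ]]
```

Run:
```python
from h import *
R=down(9)
arm.move_to([.67,.06,.25],R); a=snap('wrist','wj')
arm.move_to([.503,-.318,.22],R); b=snap('wrist','wp'); print(arm.current_t())
for f,pts in (('wj',[(.623,.097,.075),(.767,.066,.081),(.731,.051,.081)]),('wp',[(.5055,-.3176,.096)])):
    for p in pts: print(f,proj(f,p))
cv2.imwrite('pics/wj2.png',cv2.resize(a[:,:,::-1],(800,600),interpolation=cv2.INTER_CUBIC))
cv2.imwrite('pics/wp2.png',cv2.resize(b[:,:,::-1],(800,600),interpolation=cv2.INTER_CUBIC))
```

```text
4.325
wj [241.38741703 155.90746575]
wj [365.18902465 204.42953551]
wj [330.92452564 212.41708878]
wp [280.19709239 207.10189987]
```

View pics/wj2.png

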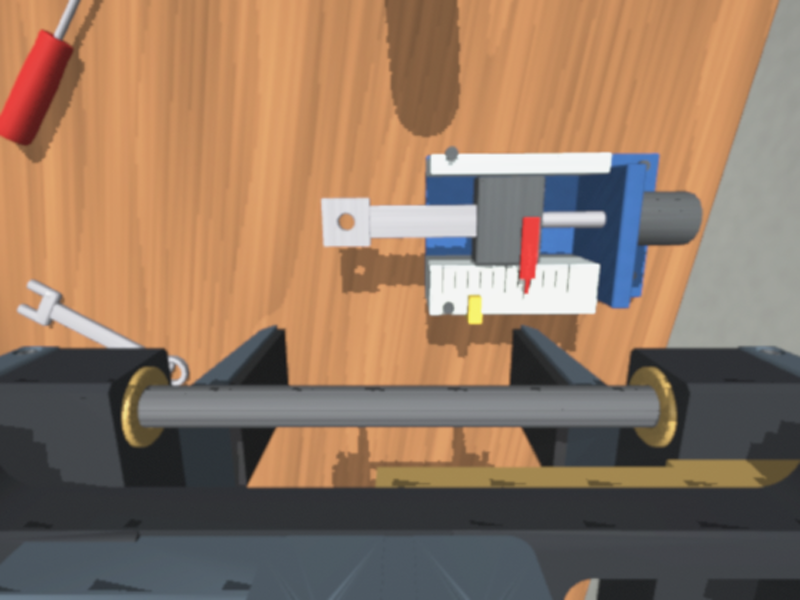

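View pics/wp2.png

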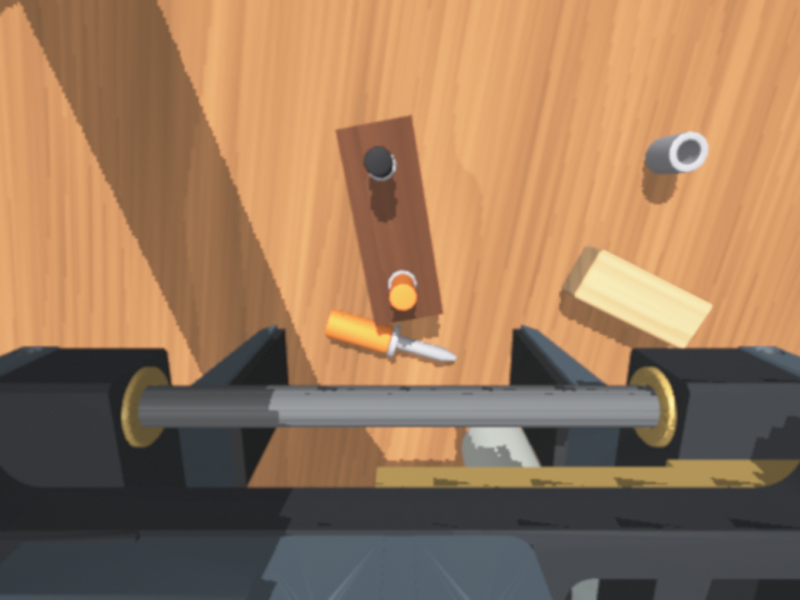

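The wrist views agree with the top view. The eye is at (346,221), the pointer tip at (528,292), the marker's inner edge at (475,296) and the pin top at (403,297). The loose decoy pin now lies beside the holder, below finger height.

Run:
```python
from h import *
s=.7
e=pix('wj',346*s,221*s,.075);pt=pix('wj',528*s,288*s,.081);pb=pix('wj',531*s,220*s,.081);m=pix('wj',475*s,296*s,.081)
w1=pix('wj',430*s,173*s,.072);w2=pix('wj',610*s,172*s,.072)
w3=pix('wj',430*s,314*s,.072);w4=pix('wj',596*s,313*s,.072);rod=pix('wj',600*s,219*s,.075)
print(e,pt,m,pix('wp',403*s,297*s,.096))
for a,b in((w1,w2),(w3,w4),(e,rod)): print(np.degrees(np.arctan2(b[1]-a[1],b[0]-a[0])),np.hypot(*(b-a)[:2]))
t=np.radians(9.2)
for t in np.radians([8,9,10,11]):
    x=np.array([np.cos(t),np.sin(t),0]); print(np.degrees(t),(pt-e)@x,(m-e)@x,(pt-m)@x)
```

```text
[0.623713   0.09842912 0.075     ] [0.77113143 0.06992584 0.081     ] [0.73155449 0.05719377 0.081     ] [ 0.50745317 -0.31809559  0.096     ]
9.258978378857257 0.1351387648164214
9.312732033018008 0.13489307685004567
9.398071958940566 0.194038057155295
8.0 0.1420168674978937 0.10105312453658796 0.04096374296130572
9.0 0.14114456251897103 0.10006314452103374 0.04108141799793728
10.0 0.140229263539007 0.09904268430232493 0.04118657923668204
11.0 0.1392712493669376 0.09799205472252964 0.04127919464440796
```

Run:
```python
from h import *
R=down(9.3)
arm.move_l([.5065,-.318,.13],R); arm.grip(.06)
arm.move_l([.5065,-.318,.057],R,feed=.08)
print(arm.current_force()); arm.grip(0); print(arm.current_width(),arm.current_grasp_force(),arm.current_force())
arm.move_l([.5065,-.318,.17],R,feed=.1); print(arm.current_width(),arm.current_ee_pos())
# above eye: nose = TCP-0.047; nose 15 mm over mouth
arm.move_to([.6237,.0984,.175],R)
arm.move_l([.6237,.0984,.137],R)
a=snap('wrist','we');print(proj('we',[.6237,.0984,.075]),proj('we',[.6237,.0984,.09]),arm.current_t(),arm.current_ee_pos(),arm.current_force())
cv2.imwrite('pics/we2.png',cv2.resize(a[60:360,80:480,::-1],(800,600),interpolation=cv2.INTER_CUBIC))
```

```text
[1.11766104 0.34211424 0.32385839]
0.01844982066216896 30.000062584877014 [-0.2697336   0.23668032  0.54506694]
0.018588364732729415 [ 0.50619192 -0.3177953   0.16934734]
[278.68815347 224.10137326] [278.65874601 229.95992285] 10.8167 [0.62410223 0.09791042 0.13766358] [-0.48174158  0.78871808  0.65749937]
```

View pics/we2.png

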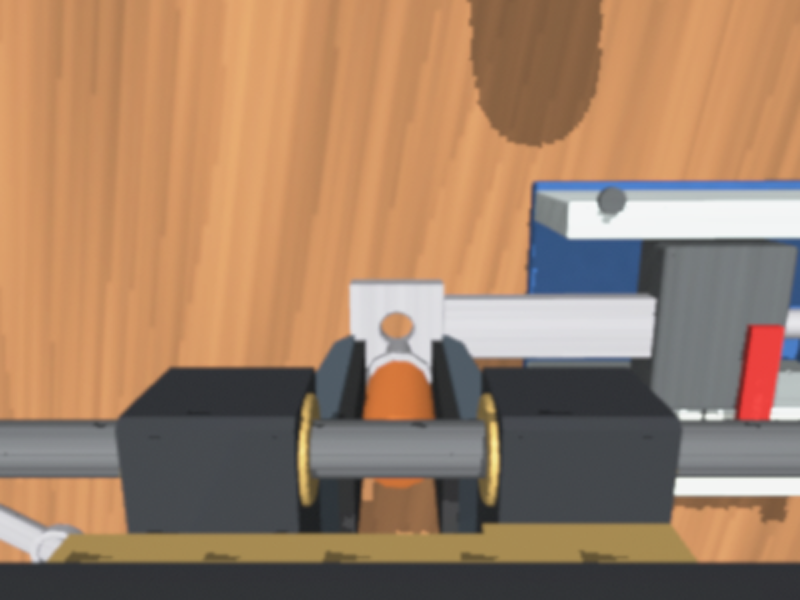

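The eye is at full-image (278.5,222.5), about 1.5 px beyond where I predicted it. The nose tip is just in front of it at about (279,231), so I shift roughly 1.2 mm in +y and go down.

Run:
```python
from h import *
R=down(9.3)
print(pix('we',278.5,222.5,.075))
arm.move_l([.6235,.0995,.13],R,feed=.05)
for z in (.116,.106,.096,.087):
    arm.move_l([.6235,.0995,z],R,feed=.04); f=arm.current_force(); print(z,f.round(1) if hasattr(f,'round') else f,arm.current_ee_pos())
    if f[2]>12: print('stop');break
print(arm.current_width(),arm.current_t())
```

```text
[0.62334738 0.09965459 0.075     ]
0.116 [ 1.1 -0.  -0.9] [0.62338635 0.09946529 0.11575327]
0.106 [ 0.2 -0.2 -0.8] [0.62332786 0.0994912  0.10570668]
0.096 [ 0.3 -1.1 -0.1] [0.62330997 0.09948588 0.09567246]
0.087 [ 0.   0.2 -0.7] [0.62331778 0.09946678 0.0866794 ]
0.01813579107312816 12.7833
```

Run:
```python
from h import *
R=down(9.3);t=np.radians(9.3);x=np.array([np.cos(t),np.sin(t),0])
p=np.array([.6235,.0995,.087])
for d in (.01,.042):
    arm.move_l(p-d*x,R,feed=.04); print(d,np.round(arm.current_force(),1),arm.current_ee_pos())
arm.sleep(.3); a=snap('wrist','wd'); b=snap('scene','sd'); print(arm.current_t(),arm.current_width(),np.round(arm.current_force(),1))
cv2.imwrite('pics/wd2.png',cv2.resize(a[60:360,160:560,::-1],(800,600),interpolation=cv2.INTER_CUBIC))
cv2.imwrite('pics/sd2.png',cv2.resize(b[140:260,300:460,::-1],(800,600),interpolation=cv2.INTER_CUBIC))
```

```text
0.01 [ 5.6 -0.5 -3.2] [0.61403707 0.09776829 0.08736479]
0.042 [ 9.3 -0.6 -4.3] [0.5835804  0.09265144 0.08751032]
14.5333 0.018561497408917518 [ 8.8 -0.4 -4.6]
```

View pics/wd2.png

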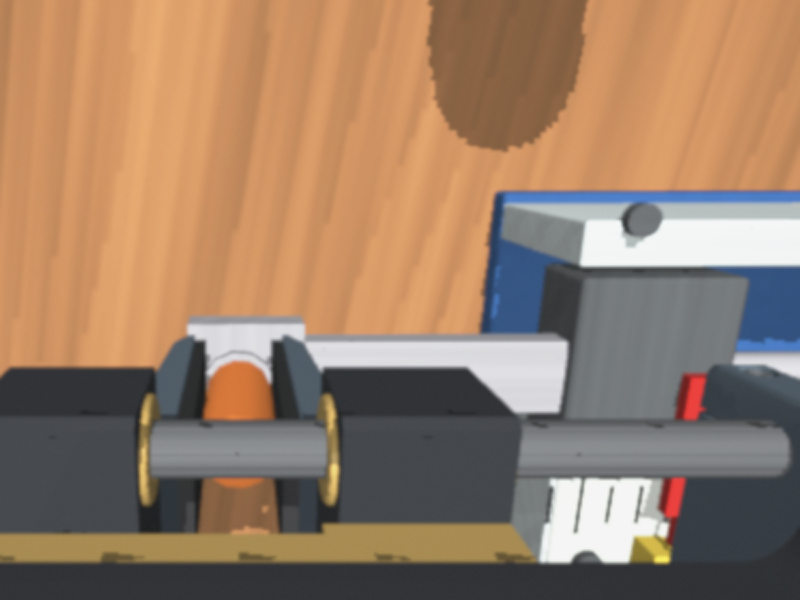

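View pics/sd2.png

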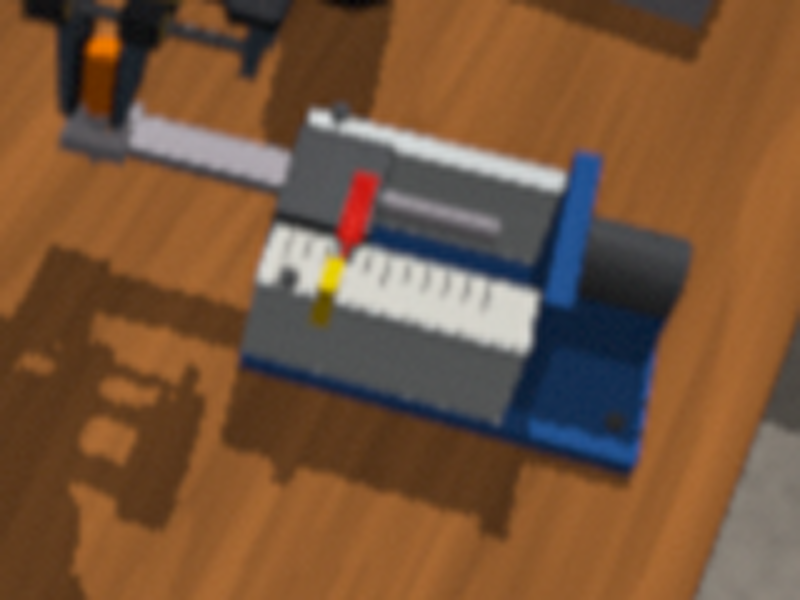

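In both views the pointer is still a few millimetres short. The scene crop has the pointer tip at (347,250) and the marker's inner edge at (334,259).

Run:
```python
from h import *
R=down(9.3);t=np.radians(9.3);x=np.array([np.cos(t),np.sin(t),0])
a=pix('sd',300+347/5,140+250/5,.081);m=pix('sd',300+334/5,140+259/5,.081)
e=np.array([.6235,.0997,.075]); print((a-m)@x,(a-e)@x,(m-e)@x)
# tongue's front edge in the wrist view: near top face, z .075, crop (188,~326) & right end of wide part (304,326)
f=pix('wd',160+188/2,60+326/2,.075);g=pix('wd',160+304/2,60+326/2,.075); print('eye x now',((f+g)/2-e)@x, (g-f)@x)
# pointer edges (wrist) just below the rod, z .081
for u,v in((660,515),(682,515),(676,540),(634,545),(668,545)): print((u,v),(pix('wd',160+u/2,60+v/2,.081)-e)@x)
```

```text
0.004797860187169534 0.10218839599757315 0.09739053581040362
eye x now -0.0374794173813313 0.03540842590892761
(660, 515) 0.09571050224440637
(682, 515) 0.10280044964146201
(676, 540) 0.10249697786705783
(634, 545) 0.08910647295553198
(668, 545) 0.1002134786586648
```

Run:
```python
from h import *
R=down(9.3);t=np.radians(9.3);x=np.array([np.cos(t),np.sin(t),0])
p=np.array([.6235,.0995,.087])
arm.move_l(p-.0467*x,R,feed=.03)
arm.sleep(.5); a=snap('wrist','wf'); b=snap('scene','sf'); print(arm.current_t(),arm.current_width(),arm.current_grasp_force(),np.round(arm.current_force(),1),arm.current_ee_pos())
A=cv2.resize(a[260:350,430:550,::-1],(400,300),interpolation=cv2.INTER_CUBIC); B=cv2.resize(b[170:215,345:405,::-1],(400,300),interpolation=cv2.INTER_CUBIC)
C=cv2.resize(a[180:350,230:560,::-1],(800,300),interpolation=cv2.INTER_CUBIC)
cv2.imwrite('pics/f2.png',np.vstack([np.hstack([A,B]),C]))
```

```text
15.4417 0.01851687226379284 30.00972032546997 [ 9.8 -1.4 -3.8] [0.57921266 0.09187794 0.08760402]
```

View pics/f2.png

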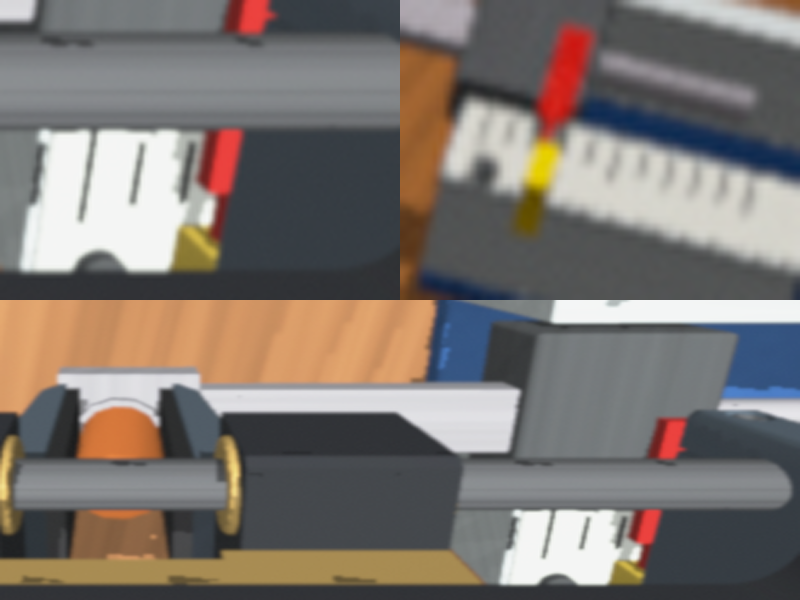

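Run:
```python
from h import *
t=np.radians(9.3);x=np.array([np.cos(t),np.sin(t),0]);e=np.array([.6235,.0997,.075])
s=800/330
f=pix('wf',230+58/s,180+374/s*300/300*0+ (374-300)/(300/170),.075);g=pix('wf',230+199/s,180+(374-300)/(300/170),.075);print('eye',((f+g)/2-e)@x,(g-f)@x)
k=60/400
a=pix('sf',345+150*k,170+135*k,.081);m=pix('sf',345+148*k,170+143*k,.081);print('scene',(a-m)@x,(a-e)@x,(m-e)@x)
# colour centroids in scene: yellow marker top & red bar
im=cv2.imread('pics/sf.png')[170:215,345:405].astype(int);b,g_,r=im[...,0],im[...,1],im[...,2]
for n,mk in(('yel',(r>150)&(g_>130)&(b<90)),('red',(r>150)&(g_<70))):
    v,u=np.nonzero(mk);q=pix('sf',345+u.mean()+0,170+v.mean(),.081);print(n,len(u),q,(q-e)@x)
im=cv2.imread('pics/wj.png')[150:240,280:400].astype(int);b,g_,r=im[...,0],im[...,1],im[...,2]
for n,mk in(('yel',(r>150)&(g_>130)&(b<90)),('red',(r>150)&(g_<70))):
    v,u=np.nonzero(mk);q=pix('wj',280+u.mean(),150+v.mean(),.081);print(n,len(u),q,(q-e)@x)
```

```text
eye -0.04198917751298947 0.035488055152652485
scene -0.00015242387887473064 0.09792223498809317 0.0980746588669679
yel 26 [0.72974923 0.0522205  0.081     ] 0.09717978731383728
red 72 [0.72059244 0.09621587 0.081     ] 0.09525317685196485
yel 33 [0.72574252 0.04123728 0.081     ] 0.09145081920094339
red 341 [0.76340647 0.10151677 0.081     ] 0.13836109830680735
```

Run:
```python
from h import *
t=np.radians(9.3);x=np.array([np.cos(t),np.sin(t),0]);e=np.array([.6235,.0997,.075])
im=cv2.imread('pics/wj.png')[200:232,315:350].astype(int);b,g,r=im[...,0],im[...,1],im[...,2]
v,u=np.nonzero((r>130)&(g>110)&(b<100))
for k in sorted(set(v)): 
    w=u[v==k]; print(200+k,315+w.min(),315+w.max(),((pix('wj',315+w.mean()+.5,200+k+.5,.081)-e)@x).round(4))
v0=arm.current_dq(); print(np.round(v0,2),arm.current_t())
```

```text
207 329 334 0.0992
208 329 334 0.0993
209 329 329 0.0965
214 328 328 0.0956
215 328 328 0.0956
216 328 328 0.0957
217 328 328 0.0957
218 328 328 0.0957
219 328 328 0.0958
220 315 328 0.0905
221 324 338 0.0973
222 326 338 0.0995
223 326 338 0.0996
224 327 338 0.1011
225 327 338 0.1019
226 327 337 0.1006
227 327 337 0.1006
[ 0.02  0.01 -0.04  0.06  0.08 -0.05] 15.4417
```

Run:
```python
from h import *
arm.sleep(.3); print(np.round(arm.current_force(),1)); print(arm.sign_off())
```

```text
[ 9.4 -1.6 -3.8]
the job is handed in; nothing more can be done
None
```

The job is handed in with the pin gripped down through the eye and the slide held out about 42 mm, by my measurements within about 1–2 mm of the yellow marker; sign-off returned no verdict.

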